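Tap-test a violin plate

ROBOT

A 6-joint arm with a two-finger parallel gripper is mounted at the origin on the work surface. World frame = base frame: x ahead of the robot, y to its left, z up, the work surface at z = 0. Lengths are in mm, angles in rad, forces in N, time in s.
With the tool pointing down it reaches from about 325 to 775 mm from the base axis. Payload 5.5 kg.
Tool frame: the origin (TCP) lies on the front face of the gripper's body, between the roots of the fingers; the fingertips stand 80 mm ahead of it and the grasp point (between the pads) lies 61 mm ahead of it; z points along the fingers, y is the line along which they close (so a half turn about z gives the same grasp; the last joint's range is limited). The gripper opens to 88 mm and grips with 3 to 60 N. Pads are 20 mm wide; open, the fingers measure 115 mm over their backs; the gripper's body (75 mm by 178 mm) begins 61 mm behind the grasp point.
Start: joints at [1.197, 0.091, 1.231, -0, 1.82, -0.057], TCP at [186.921, 570.156, 302.631] pointing down, gripper open.
Joint ranges: [-2.87, 2.87], [-0.86, 2.18], [0.17, 2.46], [-1.51, 4.65], [0.06, 2.69], [-2.65, 2.65]. Speed limits (rad/s): [2.57, 2.57, 3.01, 3.14, 3.14, 3.14].

INTERFACE

Orientations are given as a 3x3 rotation matrix whose columns are the frame's x, y, z axes.
In Python, from cell import sensors, imaging, bot, nets gives the robot as it stands.
- The arm moves only by the shell command python3 -m crank 'ROWS'. ROWS is JSON, a list of rows, each an object of numbers: "hand": the opening, from -1 (shut) to 1 (fully open), so that 0 is half open; "x", "y", "z": the shift along the tool's x, y, z in units of 0.04 m (1.0 is 0.04 m); "rx", "ry", "rz": the turn, a rotation vector about the tool's x, y, z in units of pi/2 rad (1.0 is pi/2 rad). In form: [{"hand": .., "x": .., "y": .., "z": .., "rx": .., "ry": .., "rz": ..}, ...]. A call has 1 to 8 rows; each row shifts and turns the commanded pose from where the row before left it, along the tool's axes as they then stand; what a row does not reach is not made up. A row lasts 1/10 s, in which the tool goes at most 50 mm and 8.59 degrees, less where a joint would pass 70% of its speed; a pose out of reach is approached as far as the arm can. A call with a number of a shift or a turn outside -1 to 1 is refused whole. A call with a gripper value outside its range is refused whole. The fingers move at their own pace and stop on an object; the grip force is fixed at half the most. Time passes only in rows, so rows that do not move let the fingers close. It gives the time, the measured TCP pose, the force, the opening and the grip force at its end, in the units of the state.
- sensors.sense(): the state, without advancing time (a new reading comes with each control period).
- imaging.get_image(name): name is "scene" or "side" or "wrist"; returns the picture (384x512x3 uint8, red, green, blue); there is no depth.
- imaging.calibration(name): a dict with "intrinsics" (3x3 intrinsics, pixels), "origin" and "attitude" of the camera in the world; the wrist camera has in their place "T_tool_cam" (4x4, takes a point from camera to tool coordinates, whose origin is the TCP and whose axes are the flange's). Camera axes: x right, y down, z forward; pixel columns grow to the right and rows downward; lengths in mm; the calibration is good to about 2 mm. A picture is of the moment at which its call begins: read the wrist's pose just before it. calibration takes no time and is no camera call.
- bot.job_done(): hands the job in; it is judged then, once.
Trained networks look in the newest picture that a camera, given by its name, has taken for a name from the list of things; names that differ only in an ending like _2 or _b are one class to them, and where a whole thing is asked for, a point or a joint stands for the part that bears it (a point fixed in the world has none). Each returns a list of dicts, best first, with "p" (0 to 1); they miss things now and then, are a little off and sometimes report something else, mostly with a low value. They report only what shows in the picture. A call takes as long as a camera call.
- nets.search_frame(camera, label): "point" ([x, y, z] in mm, in world coordinates, good to about 4 mm: the middle of the surface that is visible of it).
- nets.silhouettes(camera, label): "region" (384x512 bool, what is visible of it).
The state is a dict: "time_s": time; "qpos": joint angles; "qvel": joint speeds; "joint_torque": joint torques, N m; "position": TCP position; "eef_rot": TCP orientation; "ft_force": force on the tool from outside, world axes, zero at the start; "torque": the same for the moment, N m; "finger_gap": opening from 0.0 (shut) to 1.0 (fully open); "grip_force": force on a finger pad.
Only numpy, scipy, OpenCV 4.12 (cv2) and the standard library are available. Lean on these libraries where they do the work, as an engineer would, in place of code of your own. Each camera call takes 0.05 s, during which the arm holds its last target. There are 200 camera calls.

TASK

Tap-test the violin plate that lies on the sprung stand: with the fingertips, lightly touch the rubber dot on its wide lower bout, then the dot at its narrow waist, then the dot on its smaller upper bout, lifting off the plate after each touch. Pick nothing up, leave the plate lying in place on the stand, and do not disturb the bottle, the plane or the clamp standing around it.

Things in the scene. Friction and masses are not known exactly. Their poses are not given: they have to be found in the camera images.
- plate: flat, pale wooden violin plate sawn to outline, 356 mm long, 15 mm thick, about 0.35 kg, lying loose on the stand. Its origin is the centre of its underside (58 mm above the bench), x runs along its length towards the upper bout, z up. Lower bout 207 mm wide (at x = -100 mm), waist 112 mm (at x = +10 mm), upper bout 168 mm (at x = +112 mm). Top face 73 mm above the bench. More than 15 N would mark the wood.
- dot_lower: round dark rubber dot on the wide lower bout of the plate, 36 mm across and 3 mm thick, stuck on the plate's top face at plate x = -100 mm, on the centre line. Its origin is the centre of its underside; the face to touch is 3 mm above it (76 mm above the bench at rest).
- dot_waist: round dark rubber dot on the narrow waist of the plate, 36 mm across and 3 mm thick, stuck on the plate's top face at plate x = +10 mm, on the centre line. Its origin is the centre of its underside; the face to touch is 3 mm above it (76 mm above the bench at rest).
- dot_upper: round dark rubber dot on the smaller upper bout of the plate, 36 mm across and 3 mm thick, stuck on the plate's top face at plate x = +110 mm, on the centre line. Its origin is the centre of its underside; the face to touch is 3 mm above it (76 mm above the bench at rest).
- stand: fixed plywood stand under the plate, 270 x 130 mm; origin at the centre of its underside, x along the plate's length. The plate starts centred and aligned on it to within a few mm.
- stage (a joint): sprung stage of the stand, on which the plate rests: 0 = fully up (at rest), grows as it is pushed down, to 0.012 m. It starts to give at about 1.5 to 5 N on the plate, then takes about 0.7 N more per mm, and springs back.
- glue: bystander: glue bottle, loose and standing, 44 mm across, 105 mm high; origin at the centre of its base
- plane: bystander: small brass thumb plane, loose, 75 x 30 mm, 42 mm high; origin at the centre of its base, x along its length
- spool: bystander: wooden spool clamp (two discs on a rod), loose and standing, 32 mm across, 83 mm high; origin at the centre of its base

How it is judged:
By the outcome, as a careful person would: the job done as asked, in the order asked, and still so for the second after the job is handed in, with the robot touching nothing.
It also fails if it takes over 43 s, if anything falls off the work surface, if the arm or the gripper's body presses on something with over 40 N, if the wrist force passes 120 N, or if a joint passes its speed limit or range.

## Working session

There is one attempt and no reset: what is moved stays moved. The work goes in short steps, Python scripts to look and compute and a shell command to move; the robot and the scene stay as the last step left them, time stands still between calls to the robot, and variables do not carry over. Pictures are saved under pics/ and viewed, at most 10 in all, crops included, and the job is handed in when it is done.

```bash
ls; mkdir -p pics
python3 - <<'E'
from cell import sensors, imaging, bot, nets
import cv2, numpy as np
s=sensors.sense(); print(s['time_s'],s['position'],np.round(s['eef_rot'],3).tolist(),s['finger_gap'],s['ft_force'])
for c in ['scene','side']:
    im=imaging.get_image(c); cv2.imwrite(f'pics/{c}0.png',im[:,:,::-1])
    for l in ['dot_lower','dot_waist','dot_upper','plate','glue','plane','spool']:
        print(c,l,[(np.round(d['point']).tolist(),round(d['p'],2)) for d in nets.search_frame(c,l)[:3]])
E
```

```text
pics
0.0 [186.86203251 570.00274623 301.50595494] [[-0.95, 0.312, -0.001], [0.312, 0.95, -0.002], [0.0, -0.002, -1.0]] 0.9973385789714866 [-0.30969833  0.25157018  0.4184436 ]
scene dot_lower [([608.0, -55.0, 12.0], 0.29)]
scene dot_waist [([601.0, 10.0, 73.0], 0.76)]
scene dot_upper [([693.0, 34.0, 75.0], 0.48)]
scene plate [([602.0, 6.0, 74.0], 0.72)]
scene glue [([636.0, 201.0, 63.0], 0.76)]
scene plane [([602.0, -197.0, 14.0], 0.94)]
scene spool [([737.0, -112.0, 69.0], 0.83), ([602.0, -196.0, 19.0], 0.51)]
side dot_lower [([492.0, -28.0, 76.0], 0.45)]
side dot_waist [([599.0, 8.0, 77.0], 0.66)]
side dot_upper []
side plate [([565.0, -12.0, 71.0], 0.82)]
side glue [([627.0, 189.0, 58.0], 0.69)]
side plane [([595.0, -212.0, 21.0], 0.96)]
side spool [([725.0, -122.0, 53.0], 0.6)]
```

View pics/scene0.png

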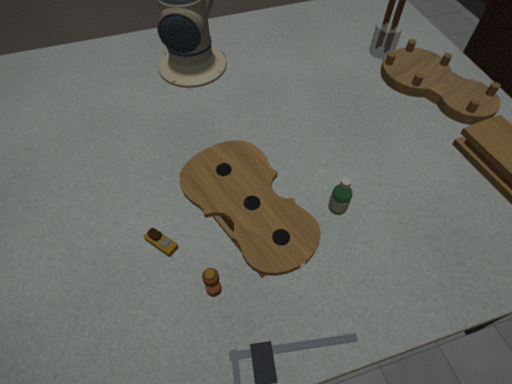

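View pics/side0.png

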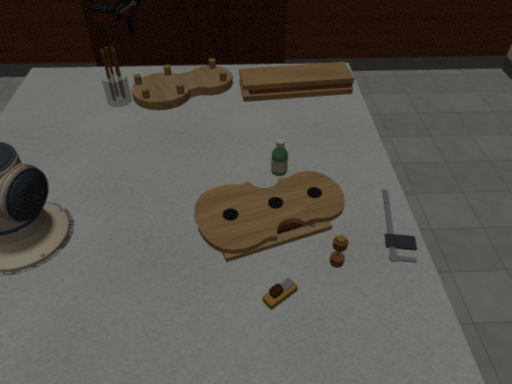

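```bash
cat > h.py <<'E'
import numpy as np
from cell import imaging
def ray(cam,px,z):
    c=imaging.calibration(cam); R=np.array(c['attitude']); o=np.array(c['origin'],float).ravel()
    d=R@np.linalg.inv(np.array(c['intrinsics']))@np.array([px[0],px[1],1.])
    return o+d*(z-o[2])/d[2]
E
python3 - <<'E'
import cv2, numpy as np
from h import ray
S={'scene':[(224,169),(252,202),(281,237)],'side':[(231,214),(276,203),(314,192)]}
A=[]
for c in S:
    g=cv2.cvtColor(cv2.imread(f'pics/{c}0.png'),cv2.COLOR_BGR2GRAY)
    n,l,st,ce=cv2.connectedComponentsWithStats((g<55).astype(np.uint8))
    P=[]
    for u,v in S[c]:
        k=l[v,u]; P.append(ray(c,ce[k],76)); print(c,k,st[k].tolist(),ce[k].round(1),P[-1].round(1))
    P=np.array(P);A.append(P); print(np.linalg.norm(np.diff(P,axis=0),axis=1))
M=np.mean(A,0); 
# rigid fit of a line with x=-100,10,110
t=np.array([-100,10,110.]); th=np.arctan2(*( (t-t.mean())@M[:,1::-1] if 0 else ((t-t.mean())@M[:,1],(t-t.mean())@M[:,0])))
c0=M[:,:2].mean(0)-t.mean()*np.array([np.cos(th),np.sin(th)])
print(th,c0); F=c0+t[:,None]*np.array([np.cos(th),np.sin(th)]); print(F.round(1))
from cell import sensors
s=sensors.sense(); R=np.array(s['eef_rot']); print(s['time_s'],s['position'])
for f in F: print((R.T@(np.r_[f,200]-s['position'])/40).round(2))
E
```

```text
scene 229 [216, 163, 16, 13, 157] [223.3 169.1] [496.7 -24.6  76. ]
scene 237 [244, 196, 16, 14, 189] [251.6 202.5] [601.3   8.7  76. ]
scene 244 [272, 229, 18, 16, 224] [280.8 236.7] [695.8  39.1  76. ]
[109.81219665  99.28423062]
side 22 [223, 208, 16, 13, 160] [230.2 214.1] [494.7 -26.4  76. ]
side 21 [268, 197, 15, 12, 145] [275.2 202.3] [599.1   7.3  76. ]
side 20 [307, 187, 15, 11, 134] [313.9 192.1] [693.9  38.   76. ]
[109.63378739  99.68060027]
0.3111326153565796 [590.58127537   4.9720663 ]
[[495.4 -25.6]
 [600.1   8. ]
 [695.3  38.6]]
0.8 [186.93185023 570.15771899 302.67159914]
[-11.97 -11.75   2.57]
[-14.19 -10.14   2.57]
[-16.22  -8.67   2.57]
```

```bash
python3 -m crank '[{"hand":-1,"x":-0.75,"y":-0.73,"z":0},{"hand":-1,"x":-0.75,"y":-0.73,"z":0},{"hand":-1,"x":-0.75,"y":-0.73,"z":0},{"hand":-1,"x":-0.75,"y":-0.73,"z":0},{"hand":-1,"x":-0.75,"y":-0.73,"z":0},{"hand":-1,"x":-0.75,"y":-0.73,"z":0},{"hand":-1,"x":-0.75,"y":-0.73,"z":0},{"hand":-1,"x":-0.75,"y":-0.73,"z":0}]'
```

```text
schema error: expected keys hand, x, y, z, rx, ry, rz
```

```bash
python3 -m crank '[{"hand":-1,"x":-0.75,"y":-0.73,"z":0.2},{"hand":-1,"x":-0.75,"y":-0.73,"z":0.2},{"hand":-1,"x":-0.75,"y":-0.73,"z":0.2},{"hand":-1,"x":-0.75,"y":-0.73,"z":0.2},{"hand":-1,"x":-0.75,"y":-0.73,"z":0.2},{"hand":-1,"x":-0.75,"y":-0.73,"z":0.2},{"hand":-1,"x":-0.6,"y":-0.6,"z":0.2},{"hand":-1}]'
cat > rel.py <<'E'
import numpy as np
from cell import sensors
s=sensors.sense(); R=np.array(s['eef_rot']); p=np.array(s['position'])
print(s['time_s'],p.round(1),R.round(3).tolist(),'F',np.round(s['ft_force'],2),'gap',s['finger_gap'],'tip',(p+80*R[:,2]).round(1))
for n,f in dict(lower=(495.4,-25.6,76),waist=(600.1,8,76),upper=(695.3,38.6,76)).items():
    print(n,(R.T@(np.array(f)-(p+80*R[:,2]))/40).round(3))
E
python3 rel.py
```

```text
0.8 [186.9 570.2 302.7] [[-0.95, 0.312, 0.0], [0.312, 0.95, 0.0], [-0.0, 0.0, -1.0]] F [-1.07 -0.52  0.51] gap 1.0040649440379616 tip [186.9 570.2 222.7]
lower [-11.968 -11.751   3.666]
waist [-14.193 -10.137   3.666]
upper [-16.217  -8.669   3.666]schema error: expected keys hand, x, y, z, rx, ry, rz
```

All keys are required in every row.

```bash
python3 -m crank '[{"hand":-1,"x":-0.75,"y":-0.73,"z":0,"rx":0,"ry":0,"rz":0},{"hand":-1,"x":-0.75,"y":-0.73,"z":0,"rx":0,"ry":0,"rz":0},{"hand":-1,"x":-0.75,"y":-0.73,"z":0,"rx":0,"ry":0,"rz":0},{"hand":-1,"x":-0.75,"y":-0.73,"z":0,"rx":0,"ry":0,"rz":0},{"hand":-1,"x":-0.75,"y":-0.73,"z":0,"rx":0,"ry":0,"rz":0},{"hand":-1,"x":-0.75,"y":-0.73,"z":0,"rx":0,"ry":0,"rz":0},{"hand":-1,"x":-0.75,"y":-0.73,"z":0,"rx":0,"ry":0,"rz":0},{"hand":-1,"x":-0.75,"y":-0.73,"z":0,"rx":0,"ry":0,"rz":0}]'; python3 rel.py
```

```text
time_s: 1.6
position: [342.6, 271.9, 302.9]
eef_rot: [[-0.95, 0.311, 0.001], [0.311, 0.95, 0.0], [-0.001, 0.001, -1.0]]
ft_force: [0.1, 0.9, -0.0]
finger_gap: 0.309
grip_force: 0.0
1.6 [342.6 271.9 302.9] [[-0.95, 0.311, 0.001], [0.311, 0.95, 0.0], [-0.001, 0.001, -1.0]] F [ 0.06  0.89 -0.  ] gap 0.3093408667478907 tip [342.6 271.9 222.9]
lower [-5.942 -5.882  3.672]
waist [-8.168 -4.269  3.675]
upper [-10.192  -2.801   3.677]
```

```bash
python3 -m crank '[{"hand":-1,"x":-0.75,"y":-0.75,"z":0.2,"rx":0,"ry":0,"rz":0},{"hand":-1,"x":-0.75,"y":-0.75,"z":0.2,"rx":0,"ry":0,"rz":0},{"hand":-1,"x":-0.75,"y":-0.75,"z":0.2,"rx":0,"ry":0,"rz":0},{"hand":-1,"x":-0.75,"y":-0.75,"z":0.2,"rx":0,"ry":0,"rz":0},{"hand":-1,"x":-0.75,"y":-0.75,"z":0.2,"rx":0,"ry":0,"rz":0},{"hand":-1,"x":-0.75,"y":-0.75,"z":0.2,"rx":0,"ry":0,"rz":0},{"hand":-1,"x":-0.75,"y":-0.75,"z":0.2,"rx":0,"ry":0,"rz":0},{"hand":-1,"x":-0.69,"y":-0.63,"z":0.2,"rx":0,"ry":0,"rz":0}]'; python3 rel.py
python3 - <<'E'
from cell import imaging, sensors
import cv2, numpy as np
s=sensors.sense(); im=imaging.get_image('wrist'); cv2.imwrite('pics/wrist1.png',im[:,:,::-1])
c=imaging.calibration('wrist'); T=np.array(c['T_tool_cam']);K=np.array(c['intrinsics'])
print(T.round(3).tolist(),K.tolist())
R=np.array(s['eef_rot']);p=np.array(s['position'])
for f in [(495.4,-25.6,76),(600.1,8,76),(695.3,38.6,76)]:
    q=T[:3,:3].T@(R.T@(np.array(f)-p)-T[:3,3]); q=K@q; print((q[:2]/q[2]).round(1),q[2])
E
```

```text
time_s: 2.4
position: [495.2, -26.2, 238.6]
eef_rot: [[-0.95, 0.312, 0.001], [0.312, 0.95, -0.0], [-0.001, 0.0, -1.0]]
ft_force: [0.1, 0.9, -0.5]
finger_gap: 0.007
grip_force: 0.0
2.4 [495.2 -26.2 238.6] [[-0.95, 0.312, 0.001], [0.312, 0.95, -0.0], [-0.001, 0.0, -1.0]] F [ 0.14  0.94 -0.47] gap 0.006926925087191176 tip [495.3 -26.2 158.6]
lower [0.003 0.016 2.064]
waist [-2.221  1.631  2.066]
upper [-4.243  3.101  2.067]
[[-0.0, -0.968, -0.252, 69.229], [1.0, -0.0, 0.001, -0.222], [-0.001, -0.252, 0.968, -81.981], [0.0, 0.0, 0.0, 1.0]] [[296.68046982439523, 0.0, 256.9494402503528], [0.0, 296.68046982439523, 190.26136567097], [0.0, 0.0, 1.0]]
[257.8 196.5] 254.0588976890163
[327.1 288.3] 276.55679994288676
[381.  359.7] 297.0095329366489
```

View pics/wrist1.png

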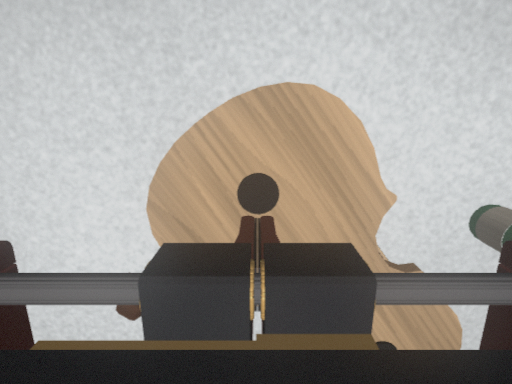

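The wrist view shows the lower dot at (258,193), with (258,196) predicted, so it is 3 mm off along tool x. I'll shift by half of that and descend.

```bash
python3 -m crank '[{"hand":-1,"x":0.05,"y":0.02,"z":0.4,"rx":0,"ry":0,"rz":0},{"hand":-1,"x":0,"y":0,"z":0.5,"rx":0,"ry":0,"rz":0},{"hand":-1,"x":0,"y":0,"z":0.5,"rx":0,"ry":0,"rz":0},{"hand":-1,"x":0,"y":0,"z":0.3,"rx":0,"ry":0,"rz":0},{"hand":-1,"x":0,"y":0,"z":0.15,"rx":0,"ry":0,"rz":0},{"hand":-1,"x":0,"y":0,"z":0.05,"rx":0,"ry":0,"rz":0},{"hand":-1,"x":0,"y":0,"z":0,"rx":0,"ry":0,"rz":0}]'
python3 -m crank '[{"hand":-1,"x":0,"y":0,"z":0.05,"rx":0,"ry":0,"rz":0},{"hand":-1,"x":0,"y":0,"z":0.05,"rx":0,"ry":0,"rz":0},{"hand":-1,"x":0,"y":0,"z":0,"rx":0,"ry":0,"rz":0}]'
```

```text
time_s: 3.15
position: [493.3, -22.7, 163.2]
eef_rot: [[-0.95, 0.311, 0.001], [0.311, 0.95, -0.0], [-0.001, 0.0, -1.0]]
ft_force: [0.5, 0.0, 1.1]
finger_gap: 0.002
grip_force: 0.0
time_s: 3.45
position: [493.1, -22.7, 158.7]
eef_rot: [[-0.95, 0.312, 0.0], [0.312, 0.95, -0.0], [-0.0, 0.0, -1.0]]
ft_force: [0.3, 0.5, 0.0]
finger_gap: 0.004
grip_force: 0.0
```

```bash
python3 -m crank '[{"hand":-1,"x":0,"y":-0.04,"z":0.05,"rx":0,"ry":0,"rz":0},{"hand":-1,"x":0,"y":0,"z":0,"rx":0,"ry":0,"rz":0}]'
python3 -m crank '[{"hand":-1,"x":0,"y":0,"z":0.04,"rx":0,"ry":0,"rz":0},{"hand":-1,"x":0,"y":0,"z":0,"rx":0,"ry":0,"rz":0}]'
```

```text
time_s: 3.65
position: [492.5, -24.4, 156.4]
eef_rot: [[-0.95, 0.312, -0.0], [0.312, 0.95, -0.0], [0.0, -0.0, -1.0]]
ft_force: [0.6, 0.4, -0.9]
finger_gap: 0.009
grip_force: 0.0
time_s: 3.85
position: [492.5, -24.4, 155.4]
eef_rot: [[-0.95, 0.312, 0.0], [0.312, 0.95, -0.0], [-0.0, -0.0, -1.0]]
ft_force: [-2.7, -0.3, 4.4]
finger_gap: 0.005
grip_force: 2.0
```

```bash
python3 -m crank '[{"hand":-1,"x":0,"y":0,"z":0.02,"rx":0,"ry":0,"rz":0},{"hand":-1,"x":0,"y":0,"z":0,"rx":0,"ry":0,"rz":0}]'
python3 -m crank '[{"hand":-1,"x":0,"y":0,"z":-0.1,"rx":0,"ry":0,"rz":0},{"hand":-1,"x":0,"y":0,"z":-0.3,"rx":0,"ry":0,"rz":0},{"hand":-1,"x":0,"y":0,"z":-0.6,"rx":0,"ry":0,"rz":0},{"hand":-1,"x":0,"y":0,"z":-0.5,"rx":0,"ry":0,"rz":0},{"hand":-1,"x":-0.7,"y":0.53,"z":0,"rx":0,"ry":0,"rz":0},{"hand":-1,"x":-0.7,"y":0.53,"z":0,"rx":0,"ry":0,"rz":0},{"hand":-1,"x":-0.7,"y":0.53,"z":0,"rx":0,"ry":0,"rz":0},{"hand":-1,"x":0,"y":0,"z":0,"rx":0,"ry":0,"rz":0}]'; python3 rel.py
python3 - <<'E'
from cell import imaging, sensors
import cv2, numpy as np
s=sensors.sense(); im=imaging.get_image('wrist'); cv2.imwrite('pics/wrist2.png',im[:,:,::-1])
im=imaging.get_image('scene'); cv2.imwrite('pics/scene2.png',im[:,:,::-1])
c=imaging.calibration('wrist'); T=np.array(c['T_tool_cam']);K=np.array(c['intrinsics'])
R=np.array(s['eef_rot']);p=np.array(s['position'])
for f in [(495.4,-25.6,76),(600.1,8,76),(695.3,38.6,76)]:
    q=T[:3,:3].T@(R.T@(np.array(f)-p)-T[:3,3]); q=K@q; print((q[:2]/q[2]).round(1),q[2])
E
```

```text
time_s: 4.05
position: [492.6, -24.4, 154.6]
eef_rot: [[-0.95, 0.312, 0.0], [0.312, 0.95, -0.0], [-0.0, -0.0, -1.0]]
ft_force: [-2.2, -1.2, 4.8]
finger_gap: 0.007
grip_force: 2.3
time_s: 4.85
position: [594.5, 11.4, 212.4]
eef_rot: [[-0.951, 0.31, -0.002], [0.31, 0.951, 0.001], [0.002, 0.0, -1.0]]
ft_force: [-0.9, -0.0, -0.4]
finger_gap: 0.011
grip_force: 0.0
4.85 [594.5  11.4 212.4] [[-0.951, 0.31, -0.002], [0.31, 0.951, 0.001], [0.002, 0.0, -1.0]] F [-0.86 -0.01 -0.42] gap 0.010506607908691278 tip [594.3  11.4 132.4]
lower [ 2.06  -1.647  1.413]
waist [-0.168 -0.037  1.409]
upper [-2.193  1.428  1.405]
[163.1  93.7] 208.1256094183246
[255.2 214.1] 230.41733365064434
[324.7 305. ] 250.68267949670647
```

View pics/wrist2.png

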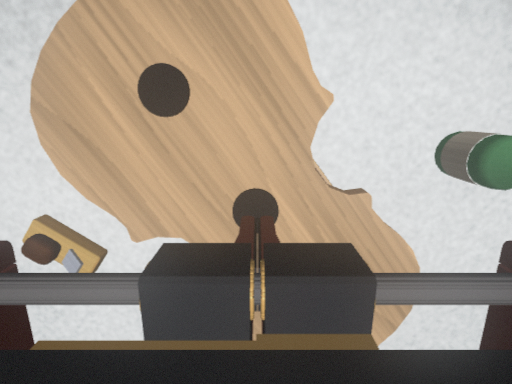

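The second wrist view shows the lower dot at (163,90) and the waist dot at (255,210). The plate is undisturbed and the +3 mm bias is the same as before, so I'll touch the waist next.

```bash
python3 -m crank '[{"hand":-1,"x":-0.13,"y":-0.04,"z":0.4,"rx":0,"ry":0,"rz":0},{"hand":-1,"x":0,"y":0,"z":0.5,"rx":0,"ry":0,"rz":0},{"hand":-1,"x":0,"y":0,"z":0.25,"rx":0,"ry":0,"rz":0},{"hand":-1,"x":0,"y":0,"z":0.1,"rx":0,"ry":0,"rz":0},{"hand":-1,"x":0,"y":0,"z":0.05,"rx":0,"ry":0,"rz":0},{"hand":-1,"x":0,"y":0,"z":0,"rx":0,"ry":0,"rz":0}]'; python3 rel.py
```

```text
time_s: 5.55
position: [596.6, 6.8, 162.8]
eef_rot: [[-0.95, 0.312, 0.001], [0.312, 0.95, -0.0], [-0.001, 0.0, -1.0]]
ft_force: [-0.3, 0.1, -0.3]
finger_gap: 0.003
grip_force: 0.0
5.55 [596.6   6.8 162.8] [[-0.95, 0.312, 0.001], [0.312, 0.95, -0.0], [-0.001, 0.0, -1.0]] F [-0.29  0.1  -0.33] gap 0.003071519351069296 tip [596.7   6.8  82.8]
lower [ 2.155 -1.558  0.168]
waist [-0.071  0.056  0.17 ]
upper [-2.094  1.524  0.172]
```

```bash
python3 -m crank '[{"hand":-1,"x":-0.03,"y":0.05,"z":0.08,"rx":0,"ry":0,"rz":0},{"hand":-1,"x":0,"y":0,"z":0.05,"rx":0,"ry":0,"rz":0},{"hand":-1,"x":0,"y":0,"z":0,"rx":0,"ry":0,"rz":0}]'
python3 -m crank '[{"hand":-1,"x":0,"y":0,"z":0.05,"rx":0,"ry":0,"rz":0},{"hand":-1,"x":0,"y":0,"z":0,"rx":0,"ry":0,"rz":0}]'
```

```text
time_s: 5.85
position: [598.4, 8.5, 156.9]
eef_rot: [[-0.95, 0.311, -0.0], [0.311, 0.95, -0.0], [0.0, -0.0, -1.0]]
ft_force: [-0.9, -0.5, -0.5]
finger_gap: 0.005
grip_force: 0.0
time_s: 6.05
position: [598.6, 8.5, 155.6]
eef_rot: [[-0.95, 0.311, 0.001], [0.311, 0.95, 0.0], [-0.001, 0.0, -1.0]]
ft_force: [-0.8, 0.6, 3.8]
finger_gap: 0.005
grip_force: 2.0
```

```bash
python3 -m crank '[{"hand":-1,"x":0,"y":0,"z":0.02,"rx":0,"ry":0,"rz":0},{"hand":-1,"x":0,"y":0,"z":0,"rx":0,"ry":0,"rz":0}]'
python3 -m crank '[{"hand":-1,"x":0,"y":0,"z":-0.1,"rx":0,"ry":0,"rz":0},{"hand":-1,"x":0,"y":0,"z":-0.3,"rx":0,"ry":0,"rz":0},{"hand":-1,"x":0,"y":0,"z":-0.6,"rx":0,"ry":0,"rz":0},{"hand":-1,"x":0,"y":0,"z":-0.5,"rx":0,"ry":0,"rz":0},{"hand":-1,"x":-0.67,"y":0.49,"z":0,"rx":0,"ry":0,"rz":0},{"hand":-1,"x":-0.67,"y":0.49,"z":0,"rx":0,"ry":0,"rz":0},{"hand":-1,"x":-0.67,"y":0.49,"z":0,"rx":0,"ry":0,"rz":0},{"hand":-1,"x":0,"y":0,"z":0,"rx":0,"ry":0,"rz":0}]'
python3 -m crank '[{"hand":-1,"x":0,"y":0,"z":0,"rx":0,"ry":0,"rz":0}]'; python3 rel.py
python3 - <<'E'
from cell import imaging, sensors
import cv2, numpy as np
s=sensors.sense(); im=imaging.get_image('wrist'); cv2.imwrite('pics/wrist3.png',im[:,:,::-1])
c=imaging.calibration('wrist'); T=np.array(c['T_tool_cam']);K=np.array(c['intrinsics'])
R=np.array(s['eef_rot']);p=np.array(s['position'])
for f in [(495.4,-25.6,76),(600.1,8,76),(695.3,38.6,76)]:
    q=T[:3,:3].T@(R.T@(np.array(f)-p)-T[:3,3]); q=K@q; print((q[:2]/q[2]).round(1),q[2])
E
```

```text
time_s: 6.25
position: [598.6, 8.5, 154.8]
eef_rot: [[-0.95, 0.311, 0.001], [0.311, 0.95, 0.0], [-0.001, 0.0, -1.0]]
ft_force: [-2.0, -0.3, 4.9]
finger_gap: 0.008
grip_force: 2.2
time_s: 7.05
position: [695.0, 40.3, 211.3]
eef_rot: [[-0.951, 0.311, -0.003], [0.311, 0.951, 0.0], [0.003, -0.001, -1.0]]
ft_force: [-0.1, -0.1, -0.8]
finger_gap: 0.005
grip_force: 0.0
time_s: 7.15
position: [693.0, 39.3, 213.2]
eef_rot: [[-0.95, 0.311, -0.002], [0.311, 0.95, -0.0], [0.002, -0.001, -1.0]]
ft_force: [-0.6, 0.0, -0.2]
finger_gap: 0.008
grip_force: 0.0
7.15 [693.   39.3 213.2] [[-0.95, 0.311, -0.002], [0.311, 0.95, -0.0], [0.002, -0.001, -1.0]] F [-0.62  0.04 -0.2 ] gap 0.00832013205084809 tip [692.8  39.3 133.2]
lower [ 4.183 -3.076  1.442]
waist [ 1.957 -1.463  1.436]
upper [-0.067  0.004  1.43 ]
[ 62.7 -46.9] 187.83491431054063
[174.4  99.9] 210.04623250378586
[257.3 208.8] 230.23839790542962
```

View pics/wrist3.png

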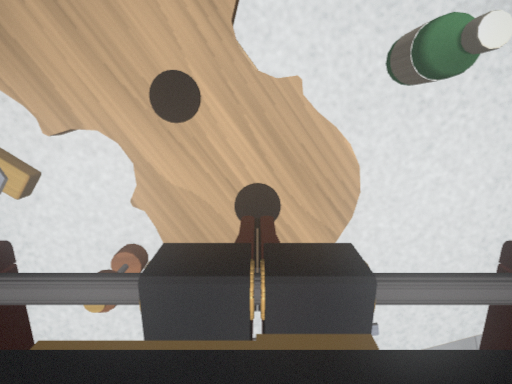

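The upper dot is at (257,206), with the tips right over it, and the waist dot is at (175,96), so nothing has moved. Next I'll descend on the upper dot.

```bash
python3 -m crank '[{"hand":-1,"x":-0.02,"y":0,"z":0.4,"rx":0,"ry":0,"rz":0},{"hand":-1,"x":0,"y":0,"z":0.5,"rx":0,"ry":0,"rz":0},{"hand":-1,"x":0,"y":0,"z":0.25,"rx":0,"ry":0,"rz":0},{"hand":-1,"x":0,"y":0,"z":0.1,"rx":0,"ry":0,"rz":0},{"hand":-1,"x":0,"y":0,"z":0.05,"rx":0,"ry":0,"rz":0},{"hand":-1,"x":0,"y":0,"z":0,"rx":0,"ry":0,"rz":0}]'; python3 rel.py
```

```text
time_s: 7.8
position: [693.9, 38.9, 162.9]
eef_rot: [[-0.95, 0.312, 0.001], [0.312, 0.95, 0.0], [-0.001, 0.0, -1.0]]
ft_force: [-0.4, 0.2, -0.5]
finger_gap: 0.006
grip_force: 0.0
7.8 [693.9  38.9 162.9] [[-0.95, 0.312, 0.001], [0.312, 0.95, 0.0], [-0.001, 0.0, -1.0]] F [-0.37  0.15 -0.47] gap 0.00623430176289276 tip [694.   38.9  82.9]
lower [ 4.215 -3.079  0.168]
waist [ 1.989 -1.466  0.17 ]
upper [-0.034  0.003  0.173]
```

```bash
python3 -m crank '[{"hand":-1,"x":0,"y":0,"z":0.08,"rx":0,"ry":0,"rz":0},{"hand":-1,"x":0,"y":0,"z":0.05,"rx":0,"ry":0,"rz":0},{"hand":-1,"x":0,"y":0,"z":0,"rx":0,"ry":0,"rz":0}]'
python3 -m crank '[{"hand":-1,"x":0,"y":0,"z":0.05,"rx":0,"ry":0,"rz":0},{"hand":-1,"x":0,"y":0,"z":0,"rx":0,"ry":0,"rz":0}]'
python3 -m crank '[{"hand":-1,"x":0,"y":0,"z":0.02,"rx":0,"ry":0,"rz":0},{"hand":-1,"x":0,"y":0,"z":0,"rx":0,"ry":0,"rz":0}]'
```

```text
time_s: 8.1
position: [693.9, 39.0, 156.8]
eef_rot: [[-0.95, 0.311, -0.0], [0.311, 0.95, -0.0], [0.0, -0.0, -1.0]]
ft_force: [-0.2, 0.9, 0.2]
finger_gap: 0.003
grip_force: 0.0
time_s: 8.3
position: [694.0, 39.0, 155.7]
eef_rot: [[-0.95, 0.312, 0.001], [0.312, 0.95, -0.0], [-0.001, 0.0, -1.0]]
ft_force: [-1.8, -0.2, 4.0]
finger_gap: 0.004
grip_force: 1.9
time_s: 8.5
position: [694.0, 39.0, 154.9]
eef_rot: [[-0.95, 0.312, 0.001], [0.312, 0.95, 0.0], [-0.001, 0.0, -1.0]]
ft_force: [-1.3, -0.2, 4.2]
finger_gap: 0.008
grip_force: 2.2
```

```bash
python3 -m crank '[{"hand":-1,"x":0,"y":0,"z":-0.1,"rx":0,"ry":0,"rz":0},{"hand":-1,"x":0,"y":0,"z":-0.3,"rx":0,"ry":0,"rz":0},{"hand":-1,"x":0,"y":0,"z":-0.6,"rx":0,"ry":0,"rz":0},{"hand":-1,"x":0,"y":0,"z":-0.6,"rx":0,"ry":0,"rz":0},{"hand":-1,"x":0,"y":0,"z":-0.6,"rx":0,"ry":0,"rz":0},{"hand":-1,"x":0,"y":0,"z":-0.3,"rx":0,"ry":0,"rz":0},{"hand":-1,"x":0,"y":0,"z":0,"rx":0,"ry":0,"rz":0}]'
python3 - <<'E'
from cell import imaging
import cv2
cv2.imwrite('pics/side3.png',imaging.get_image('side')[:,:,::-1])
E
```

```text
time_s: 9.2
position: [694.5, 39.0, 257.1]
eef_rot: [[-0.95, 0.312, 0.004], [0.312, 0.95, -0.0], [-0.004, 0.001, -1.0]]
ft_force: [-0.6, -1.1, 0.8]
finger_gap: 0.008
grip_force: 0.0
```

View pics/side3.png

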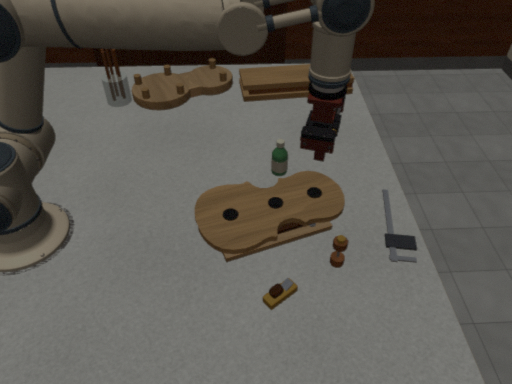

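The plate (dots at (231,214), (276,203) and (314,192)), bottle, plane and clamp are where they were at the start, and the gripper is clear of everything. I'm handing in the job.

```bash
python3 -c "
from cell import bot
print(bot.job_done())"
```

```text
the job is handed in; nothing more can be done
None
```

I touched the lower, waist and upper dots in that order at about 4 to 5 N each, lifting off after every touch; the last picture shows the plate, bottle, plane and clamp where they started, and the job was handed in at about 9 s.

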